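# Sweep the touch track to calibrate it

### The job

Calibrate the J-shaped touch track on the teaching console: with the fingers closed together, set the fingertips down on the middle of the track at the end of its straight leg (beside the round post) and run them along it, round the bend, to the end of the hook (beside the square block), in one stroke without lifting off. Press lightly, so that the sprung track stays a few millimetres down but never reaches its stop, and touch nothing else: the plug, the cap and the instruments stay where they are, neither picked up nor pushed. The program finishes while holding: leave the fingertips resting on the hook's end with the track still pressed a few millimetres.

Things in the scene. Friction and masses are not known exactly. Their poses are not given: they have to be found in the camera images.
- console: teaching console, a low grey box with a white panel, 270 x 190 mm, fixed to the table at any yaw; origin at the centre of its underside, z up, x along its long side; panel surface 50 mm above the table. The J-shaped black track on it follows, in this frame, mid-width: (-75, -55) mm straight to (30, -55), then a half circle of 55 mm radius about (30, 0) to (30, 55)
- panel: the console's white panel, 270 x 190 x 10 mm; origin at the centre of its underside, 40 mm above the table, axes as the console's. On it, fixed, heights above its surface: round brass post, 12 mm across, 18 tall, at (-118, -55) mm ahead of the straight leg; square brass block, 18 mm, 18 tall, at (-16, 55) ahead of the hook's end; black knob, 20 mm across, 14 tall, at (112, 74)
- track (a joint): how far the J-shaped black track is pressed down, m: 0 at rest (top 64 mm above the table, 14 mm above the panel), 0.010 at its lower stop. It is 24 mm wide, sinks level as one piece wherever it is pressed, and springs back; it begins to sink at about 1.8 N and takes about 0.4 N more per mm (3.8 N at 5 mm, 5.8 N at the stop)
- track_start (a point): point on the track's top surface, mid-width, 6 mm before the free end of the straight leg (the end next to the round brass post); 64 mm above the table at rest, moves down with the track
- track_m1 (a point): point 1 of 6 between the start and finish of the track, on its top surface, mid-width, in order along the J with 40 mm of path between neighbours; moves down with the track
- track_m2 (a point): point 2 of 6 between the start and finish of the track, on its top surface, mid-width, in order along the J with 40 mm of path between neighbours; moves down with the track
- track_m3 (a point): point 3 of 6 between the start and finish of the track, on its top surface, mid-width, in order along the J with 40 mm of path between neighbours; moves down with the track
- track_m4 (a point): point 4 of 6 between the start and finish of the track, on its top surface, mid-width, in order along the J with 40 mm of path between neighbours; moves down with the track
- track_m5 (a point): point 5 of 6 between the start and finish of the track, on its top surface, mid-width, in order along the J with 40 mm of path between neighbours; moves down with the track
- track_m6 (a point): point 6 of 6 between the start and finish of the track, on its top surface, mid-width, in order along the J with 40 mm of path between neighbours; moves down with the track
- track_finish (a point): point on the track's top surface, mid-width, 6 mm before the end of the hook (the end next to the square brass block); 64 mm above the table at rest, moves down with the track
- plug: loose black bridging plug standing on the panel inside the J, 20 x 34 mm, 28 mm tall; origin at the centre of its underside; leave it alone
- cap: loose grey round knob cap standing on the panel, outside the track towards the square block's side, 28 mm across, 18 mm tall; origin at the centre of its underside; leave it alone
- multimeter: loose yellow multimeter lying on the table to the left, 185 x 90 mm, 55 mm tall; origin at the centre of its underside; leave it alone
- calculator: loose black pocket calculator lying on the table to the right, 150 x 80 mm, 19 mm tall; origin at the centre of its underside; leave it alone

How it is judged:
On the way, in this order (a step that is already met when the one before it is completed fails the run):
1. fingertips press the track at the end of the straight leg (horizontal distance between the grasp point and track_start below 0.02 m and value of joint track above 0.001 m and contact force between the fingers and console above 0.2 N), for 0.05 s.
2. fingertips press the track at point 1 of 6 along the J (horizontal distance between the grasp point and track_m1 below 0.015 m and value of joint track above 0.001 m and contact force between the fingers and console above 0.2 N), for 0.05 s.
3. fingertips press the track at point 2 of 6 along the J (horizontal distance between the grasp point and track_m2 below 0.015 m and value of joint track above 0.001 m and contact force between the fingers and console above 0.2 N), for 0.05 s.
4. fingertips press the track at point 3 of 6 along the J (horizontal distance between the grasp point and track_m3 below 0.015 m and value of joint track above 0.001 m and contact force between the fingers and console above 0.2 N), for 0.05 s.
5. fingertips press the track at point 4 of 6 along the J (horizontal distance between the grasp point and track_m4 below 0.015 m and value of joint track above 0.001 m and contact force between the fingers and console above 0.2 N), for 0.05 s.
6. fingertips press the track at point 5 of 6 along the J (horizontal distance between the grasp point and track_m5 below 0.015 m and value of joint track above 0.001 m and contact force between the fingers and console above 0.2 N), for 0.05 s.
7. fingertips press the track at point 6 of 6 along the J (horizontal distance between the grasp point and track_m6 below 0.015 m and value of joint track above 0.001 m and contact force between the fingers and console above 0.2 N), for 0.05 s.
8. fingertips press the track at the end of the hook (horizontal distance between the grasp point and track_finish below 0.02 m and value of joint track above 0.001 m and contact force between the fingers and console above 0.2 N), for 0.05 s.
At the end, for the whole second after the job is handed in: The closed fingertips rest on the track within 20 mm (horizontally) of its finish point at the hook's end, the track is pressed between 1 and 9.5 mm, and the plug, cap, multimeter and calculator are within 10 mm of where they began (all of step 8 and value of joint track below 0.0095 m and distance of each of plug, cap, multimeter, calculator from where it was at the start of the episode below 0.01 m); the arm keeps its last pose, push and grip.
It fails at once if the track is pressed to its stop (beyond 9.5 mm) (value of joint track above 0.0095 m).
It fails at once if the fingertips are lifted off or set down part-way along the track (less than 10 mm above it there with the track not pressed) (value of joint track below 0.0003 m and height (world z) of the grasp point below 0.093 m and (horizontal distance between the grasp point and track_m1 below 0.018 m or horizontal distance between the grasp point and track_m2 below 0.018 m or horizontal distance between the grasp point and track_m3 below 0.018 m or horizontal distance between the grasp point and track_m4 below 0.018 m or horizontal distance between the grasp point and track_m5 below 0.018 m or horizontal distance between the grasp point and track_m6 below 0.018 m)).
It fails at once if the robot touches the panel, post, block or knob with more than 1 N (contact force between any of the fingers, the arm and panel above 1 N).
It fails at once if the plug, cap, multimeter or calculator is lifted, pushed or knocked more than 10 mm (distance of any of plug, cap, multimeter, calculator from where it was at the start of the episode above 0.01 m).
It fails at once if the robot touches the plug, cap, multimeter or calculator with more than 1 N (contact force between any of the fingers, the arm and plug above 1 N or contact force between any of the fingers, the arm and cap above 1 N or contact force between any of the fingers, the arm and multimeter above 1 N or contact force between any of the fingers, the arm and calculator above 1 N).
It also fails if it takes over 51 s, if anything falls off the work surface, if the arm or the gripper's body presses on something with over 40 N, if the wrist force passes 120 N, or if a joint passes its speed limit or range.

### The arm

A 6-joint arm with a two-finger parallel gripper is mounted at the origin on the work surface. World frame = base frame: x ahead of the robot, y to its left, z up, the work surface at z = 0. Lengths are in m, angles in rad, forces in N, time in s.
With the tool pointing down it reaches from about 0.35 to 1 m from the base axis. Payload 7.1 kg.
Tool frame: the origin (TCP) lies on the centre line of the jaws, within the pads' length; the fingertips stand 11 mm ahead of it and the grasp point (between the pads) lies 8 mm behind it; z points along the fingers, y is the line along which they close (so a half turn about z gives the same grasp; the last joint's range is limited). The gripper opens to 85 mm and grips with 20 to 120 N. Pads are 22 mm wide; open, the fingers measure 114 mm over their backs; the gripper's body (76 mm by 85 mm) begins 54 mm behind the grasp point. The pads swing forward as they close: fully open they stand 13 mm farther back than shut.
Start: joints at [1.195, 0.423, 1.63, -0, 1.089, -0.019], TCP at [0.218, 0.586, 0.204] pointing down, gripper open.
Joint ranges: [-3, 3], [-0.9, 2.11], [0.09, 2.58], [-1.31, 4.45], [0.11, 2.69], [-2.54, 2.54]. Speed limits (rad/s): [2.39, 2.39, 3.01, 3.14, 3.14, 3.14].

### API

Orientations are given as a unit quaternion [x, y, z, w].
In Python, from cell import manip, vision, hand_in gives the robot as it stands.
- The arm moves only by the shell command python3 -m creep 'ROWS' [FORCE]. ROWS is JSON, a list of rows, each an object of numbers: "tx", "ty", "tz": the shift along the tool's x, y, z in m; "rx", "ry", "rz": the turn, a rotation vector about the tool's x, y, z in degrees; "jaw": the opening, from 0 (shut) to 1 (fully open). In form: [{"tx": .., "ty": .., "tz": .., "rx": .., "ry": .., "rz": .., "jaw": ..}, ...]. A call has 1 to 10 rows; each row is the pose to reach, as a shift and turn from the pose commanded when the call began, along the tool's axes at that moment; what a row does not reach only later rows make up. A row lasts 1/12 s, in which the tool goes at most 41.7 mm and 7.16 degrees, less where a joint would pass 70% of its speed; a pose out of reach is approached as far as the arm can. A call with a gripper value outside its range is refused whole. The fingers move at their own pace and stop on an object; FORCE is the grip in N (left out, the last holds). Time passes only in rows, so rows that repeat a pose let the fingers close. It gives the time, the measured TCP pose, the force, the opening and the grip force at its end, in the units of the state.
- manip.sense(): the state, without advancing time (a new reading comes with each control period).
- vision.camera(name): name is "scene" or "top"; returns a dict with "img" (400x640x3 uint8, red, green, blue), "depth" (400x640 float32, m along the optical axis (not along the pixel's ray), 0 where there is no reading), "fx", "fy", "cx", "cy" (pixels), "R" (3x3) and "t" (3): a world point X has camera coordinates R X + t. Camera axes: x right, y down, z forward; pixel columns grow to the right and rows downward; lengths in m; the calibration is good to about 2 mm. A picture is of the moment at which its call begins.
- hand_in(): hands the job in; it is judged then, once.
The state is a dict: "t": time; "qpos": joint angles; "qvel": joint speeds; "tau": joint torques, N m; "ee_pos": TCP position; "eef_rot": TCP orientation; "contact_force": force on the tool from outside, world axes, zero at the start; "ft_torque": the same for the moment, N m; "grip_width": finger opening in m; "gripper_force": force on a finger pad.
Only numpy, scipy, OpenCV 4.12 (cv2) and the standard library are available. Lean on these libraries where they do the work, as an engineer would, in place of code of your own. Each camera call takes 0.05 s, during which the arm holds its last target. There are 200 camera calls.

## Working session

There is one attempt and no reset: what is moved stays moved. The work goes in short steps, Python scripts to look and compute and a shell command to move; the robot and the scene stay as the last step left them, time stands still between calls to the robot, and variables do not carry over. Pictures are saved under pics/ and viewed, at most 10 in all, crops included, and the job is handed in when it is done.

```bash
mkdir -p pics; cat > h.py <<'E'
import numpy as np, cv2
from cell import manip, vision, hand_in
def ray(c,u,v,z):
    R=np.array(c["R"]);t=np.array(c["t"]);d=R.T@np.array([(u-c["cx"])/c["fx"],(v-c["cy"])/c["fy"],1.]);o=-R.T@t
    return o+d*(z-o[2])/d[2]
def proj(c,X):
    p=np.array(c["R"])@np.array(X)+np.array(c["t"]);return np.array([c["fx"]*p[0]/p[2]+c["cx"],c["fy"]*p[1]/p[2]+c["cy"]])
E
python3 - <<'E'
from h import *
s=manip.sense();print({k:np.round(v,3) for k,v in s.items()})
for n in("top","scene"):
    c=vision.camera(n);cv2.imwrite(f"pics/{n}0.png",c["img"][:,:,::-1]);np.save(f"{n}0.npy",c,allow_pickle=True)
    print(n,c["fx"],np.round(-np.array(c["R"]).T@np.array(c["t"]),3))
E
```

```text
{'t': np.float64(0.0), 'qpos': array([ 1.195,  0.424,  1.631,  0.   ,  1.089, -0.019]), 'qvel': array([-0.002,  0.002,  0.002, -0.   , -0.001,  0.001]), 'tau': array([ 1.0000e-03, -5.5738e+01, -2.8175e+01,  0.0000e+00,  7.0000e-03,
       -0.0000e+00]), 'ee_pos': array([0.218, 0.585, 0.204]), 'eef_rot': array([ 0.177,  0.984, -0.001, -0.   ]), 'contact_force': array([-1.001,  0.214,  0.006]), 'ft_torque': array([ 0.006,  0.029, -0.002]), 'gripper_force': np.float64(0.0), 'grip_width': np.float64(0.085)}
top 386.42845588558265 [ 0.371 -0.021  1.385]
scene 470.7567131505291 [ 0.971 -0.836  0.992]
```

View pics/top0.png

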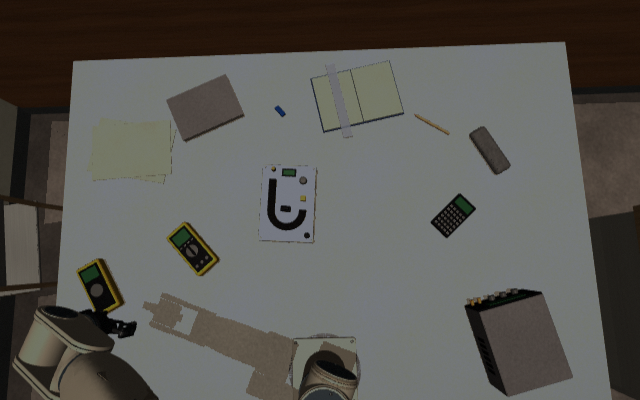

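View pics/scene0.png

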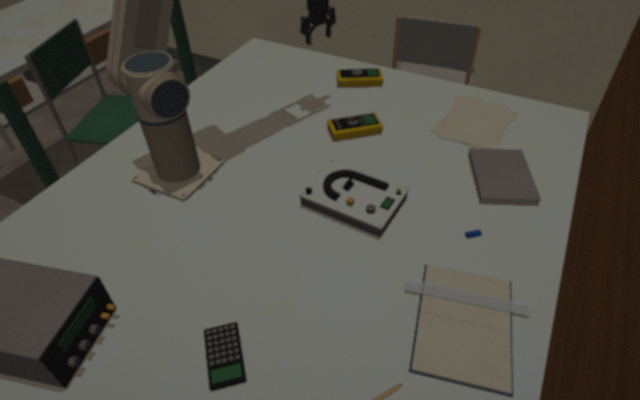

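The top view shows the console at about (288,204). Its straight leg runs from (272,180) down the image, the bend is at about (287,228), and the hook end is near (304,210). The post is at (273,169), the block at (303,198) and the knob at (307,236). The scene view confirms this layout.

```bash
python3 - <<'E'
from h import *
for n,(x0,y0,x1,y1) in dict(top=(250,155,326,250),scene=(290,160,415,240)).items():
    c=np.load(f"{n}0.npy",allow_pickle=True).item();im=c["img"][y0:y1,x0:x1]
    hsv=cv2.cvtColor(im,cv2.COLOR_RGB2HSV)
    for name,m in dict(black=hsv[...,2]<55,brass=(hsv[...,1]>110)&(hsv[...,2]>70)).items():
        k,l,st,ce=cv2.connectedComponentsWithStats(m.astype(np.uint8),connectivity=8 if name!="black" else 4)
        for i in range(1,k):
            if st[i,4]>=5: print(n,name,st[i],np.round(ce[i]+[x0,y0],2),np.round(ray(c,*(ce[i]+[x0,y0]),.064),4))
    if n=="top": cv2.imwrite("pics/crop_top.png",cv2.resize(im,None,fx=6,fy=6,interpolation=cv2.INTER_CUBIC)[:,:,::-1])
E
```

```text
top black [22 13  4  3  6] [274.  169.5] [0.691  0.1552 0.064 ]
top black [32 14 14  8 54] [288.72 172.37] [0.679  0.1035 0.064 ]
top black [ 17  24  39  51 592] [280.64 210.14] [0.5463 0.1336 0.064 ]
top black [51 24  6  5 10] [304.4 181.9] [0.6432 0.0492 0.064 ]
top black [31 51 10  6 54] [285.56 208.31] [0.5522 0.1165 0.064 ]
top black [54 78  6  5 25] [306.4  235.04] [0.4579 0.0464 0.064 ]
top brass [22 12  3  3  7] [272.71 168.  ] [0.6965 0.1596 0.064 ]
top brass [51 41  5  5 23] [302.96 197.83] [0.5871 0.0555 0.064 ]
scene black [ 34  10  64  30 694] [349.57 181.69] [0.5531 0.1281 0.064 ]
scene black [16 28  6  6 26] [308.35 190.62] [0.4612 0.04   0.064 ]
scene black [107  32   3   2   6] [398.  192.5] [0.6988 0.1461 0.064 ]
scene black [ 11  36 105  41 669] [348.89 216.99] [ 0.6122 -0.0059  0.064 ]
scene black [91 38 13 11 53] [386.87 203.68] [0.6868 0.0887 0.064 ]
scene black [77 49  7  4 23] [370.04 210.7 ] [0.655  0.0421 0.064 ]
scene brass [57 38  7  5 28] [349.71 200.18] [0.5865 0.0559 0.064 ]
```

View pics/crop_top.png

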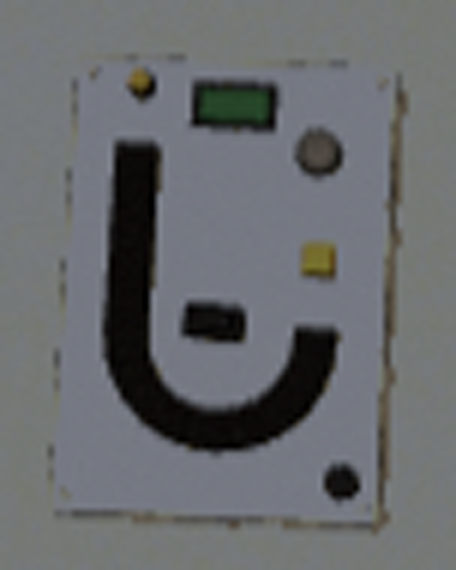

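The crop shows the J clearly. The post is at the top left, the cap at (319,152) in the crop, the block at (318,259), the plug at (214,322) and the knob at (342,482). Next I fit the console pose from these features and check it with an overlay.

```bash
cat >> h.py <<'E'
def fit(A,B):  # 2D rigid A->B
    a=A.mean(0);b=B.mean(0);P=A-a;Q=B-b
    th=np.arctan2((P[:,0]*Q[:,1]-P[:,1]*Q[:,0]).sum(),(P*Q).sum());R=np.array([[np.cos(th),-np.sin(th)],[np.sin(th),np.cos(th)]])
    return th,R,b-R@a
def path(s): # s=distance from free end of the straight leg, m
    if s<.105: return np.array([-.075+s,-.055])
    p=(s-.105)/.055; return np.array([.03+.055*np.sin(p),-.055*np.cos(p)])
E
python3 - <<'E'
from h import *
c=np.load("top0.npy",allow_pickle=True).item();s=np.load("scene0.npy",allow_pickle=True).item()
# J: mean point; the tall features at about mid-top height
M=np.array([[.0323,-.0208],[-.118,-.055],[-.016,.055],[.112,.074]])
px=[(280.64,210.14,.063),(273.3,168.8,.062),(302.96,197.83,.066),(306.4,235.04,.061)]
W=np.array([ray(c,*p)[:2] for p in px])
th,R,t=fit(M,W);print("yaw",np.degrees(th),"t",t,"res mm",np.round(1e3*(W-(M@R.T+t)),1))
for u,v,z,m in[(308.35,190.62,.061,M[3]),(349.71,200.18,.065,M[2])]:print("scene res",1e3*(ray(s,u,v,z)[:2]-(R@m+t)))
np.save("pose.npy",[th,*t])
out=[]
for k,(x0,y0,x1,y1),f in((c,(250,155,326,250),6),(s,(290,160,415,240),4)):
    im=cv2.resize(k["img"][y0:y1,x0:x1],None,fx=f,fy=f)[:,:,::-1].copy();im=np.clip(im*1.6,0,255).astype(np.uint8)
    P=lambda X:tuple(int(i) for i in ((proj(k,X)-[x0,y0]+.5)*f))
    for d in(-.012,0,.012):
        for q in np.linspace(0,.2778,60):
            a,b=path(q),path(q+1e-4);n=(b-a)/1e-4;w=R@(a+d*np.array([-n[1],n[0]]))+t;cv2.circle(im,P([*w,.064]),1,(0,0,255) if d else (0,255,0),-1)
    for a in[(-.135,-.095),(.135,-.095),(.135,.095),(-.135,.095)]:cv2.circle(im,P([*(R@a+t),.05]),3,(255,0,0),-1)
    out.append(im)
o=np.zeros((570,800,3),np.uint8)
o[:,:456]=out[0]; r=cv2.resize(out[1],(344,220));o[:220,456:]=r
cv2.imwrite("pics/ov.png",o)
S=manip.sense();p0=S["ee_pos"];st=R@path(.006)+t
print("start world",st,"finish",R@path(.2718)+t)
from scipy.spatial.transform import Rotation as Ro
T=Ro.from_quat(S["eef_rot"]);x=T.as_matrix()[:,0];yaw=np.degrees(np.arctan2(x[1],x[0]));print("toolyaw",yaw,"rz needed",-(np.degrees(th)-yaw))
print("shift tool",T.inv().apply([*st,.15]-p0))
E
```

```text
yaw 175.88261695529624 t [0.57487466 0.11144   ] res mm [[ 2.3 -0.8]
 [-2.5  0. ]
 [-0.1 -0.1]
 [ 0.3  0.9]]
scene res [ 1.7051758  -2.82634098]
scene res [-0.00299566 -0.48518826]
start world [0.64764558 0.16134384] finish [0.53506611 0.05948977]
toolyaw 159.55717177460645 rz needed -16.325445180689798
shift tool [-0.55054007 -0.24701027  0.05394635]
```

View pics/ov.png

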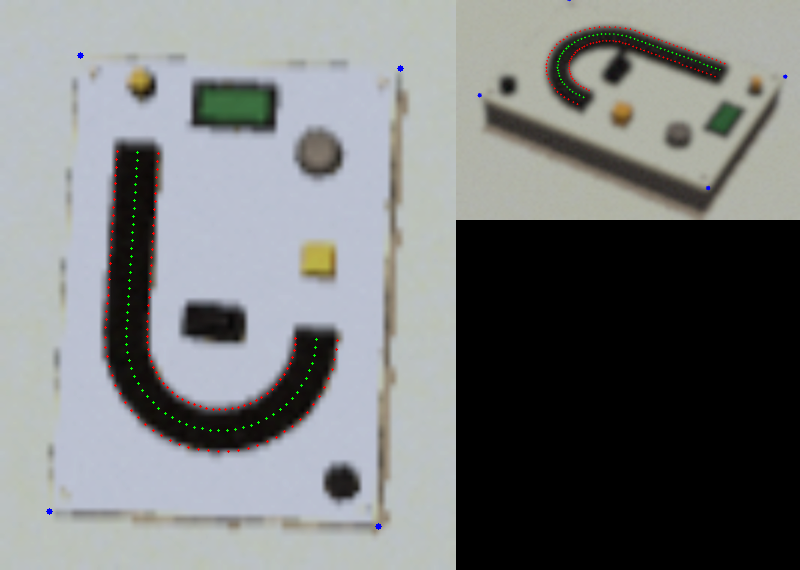

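The overlay matches to about 2 mm. The 7 × 40 mm point spacing and the visible ends show that the start and finish lie at the mid-line's ends, with the track running 6 mm beyond. I correct for that and refit.

```bash
cat > m.py <<'E'
from h import *
from scipy.spatial.transform import Rotation as Ro
c=np.load("top0.npy",allow_pickle=True).item()
M=np.array([[.0299,-.0199],[-.118,-.055],[-.016,.055],[.112,.074]])
px=[(280.64,210.14,.063),(273.3,168.8,.062),(302.96,197.83,.066),(306.4,235.04,.061)]
W=np.array([ray(c,*p)[:2] for p in px]);th,R,t=fit(M,W)
def rep():
    S=manip.sense();p0=np.array(S["ee_pos"]);T=Ro.from_quat(S["eef_rot"]);x=T.as_matrix()[:,0];yaw=np.degrees(np.arctan2(x[1],x[0]))
    print("t",S["t"],"console xy mm",np.round(1e3*R.T@(p0[:2]-t),1),"tip z",round(1e3*(p0[2]-.011),1),"rz needed",round((yaw-np.degrees(th)+180)%360-180,2),"tilt",np.round(T.as_matrix()[:,2],3),"F",np.round(S["contact_force"],2),"grip",S["grip_width"])
    print("shift to start mm",np.round(1e3*T.inv().apply([*(R@path(0)+t),p0[2]]-p0),1))
    return S,T,p0
if __name__=="__main__":
    print(np.degrees(th),t,np.round(1e3*(W-(M@R.T+t)),1)); rep()
E
python3 m.py
```

```text
175.96562532080526 [0.57427302 0.11171174] [[ 0.6  0. ]
 [-1.8 -0.4]
 [ 0.4 -0.4]
 [ 0.8  0.8]]
t 0.1 console xy mm [ 388.6 -447.2] tip z 192.6 rz needed -16.41 tilt [-0.    -0.001 -1.   ] F [ 0.89  0.13 -0.81] grip 0.08539236902832582
shift to start mm [-5.555e+02 -2.453e+02  3.000e-01]
```

```bash
python3 -m creep '[{"tx":-0.036,"ty":-0.016,"rz":-3,"jaw":0},{"tx":-0.072,"ty":-0.032,"rz":-6,"jaw":0},{"tx":-0.108,"ty":-0.048,"rz":-9,"jaw":0},{"tx":-0.144,"ty":-0.064,"rz":-12,"jaw":0},{"tx":-0.18,"ty":-0.08,"rz":-14,"jaw":0},{"tx":-0.216,"ty":-0.096,"rz":-16.4,"jaw":0},{"tx":-0.252,"ty":-0.112,"rz":-16.4,"jaw":0},{"tx":-0.278,"ty":-0.123,"rz":-16.4,"jaw":0},{"tx":-0.278,"ty":-0.123,"rz":-16.4,"jaw":0},{"tx":-0.278,"ty":-0.123,"rz":-16.4,"jaw":0}]' 20; python3 m.py
```

```text
175.96562532080526 [0.57427302 0.11171174] [[ 0.6  0. ]
 [-1.8 -0.4]
 [ 0.4 -0.4]
 [ 0.8  0.8]]
t 0.1 console xy mm [ 388.6 -447.2] tip z 192.6 rz needed -16.41 tilt [-0.    -0.001 -1.   ] F [ 0.89  0.13 -0.81] grip 0.08539236902832582
shift to start mm [-5.555e+02 -2.453e+02  3.000e-01]validation failed for argument at $[0]...
```

```bash
python3 -m creep '[{"tx":-0.036,"ty":-0.016,"tz":0.0,"rx":0.0,"ry":0.0,"rz":-3.0,"jaw":0.0}]' 20; python3 m.py | tail -2
```

```text
t: 0.18
ee_pos: [0.2435, 0.5612, 0.204]
eef_rot: [0.15, 0.989, 0.001, -0.001]
contact_force: [1.1, -0.6, 0.6]
grip_width: 0.0756
gripper_force: 0.0
t 0.1833 console xy mm [ 361.5 -425.1] tip z 193.0 rz needed -13.18 tilt [-0.001  0.002 -1.   ] F [ 1.06 -0.59  0.65] grip 0.07556943877593703
shift to start mm [-509.4 -260.8   -1.3]
```

```bash
python3 -m creep '[{"tx":-0.036,"ty":-0.018,"tz":0,"rx":0,"ry":0,"rz":-3,"jaw":0},{"tx":-0.072,"ty":-0.036,"tz":0,"rx":0,"ry":0,"rz":-6,"jaw":0},{"tx":-0.108,"ty":-0.055,"tz":0,"rx":0,"ry":0,"rz":-9,"jaw":0},{"tx":-0.144,"ty":-0.074,"tz":0,"rx":0,"ry":0,"rz":-12,"jaw":0},{"tx":-0.18,"ty":-0.092,"tz":0,"rx":0,"ry":0,"rz":-13.3,"jaw":0},{"tx":-0.216,"ty":-0.11,"tz":0,"rx":0,"ry":0,"rz":-13.3,"jaw":0},{"tx":-0.252,"ty":-0.129,"tz":0,"rx":0,"ry":0,"rz":-13.3,"jaw":0},{"tx":-0.288,"ty":-0.148,"tz":0,"rx":0,"ry":0,"rz":-13.3,"jaw":0},{"tx":-0.324,"ty":-0.166,"tz":0,"rx":0,"ry":0,"rz":-13.3,"jaw":0},{"tx":-0.324,"ty":-0.166,"tz":0,"rx":0,"ry":0,"rz":-13.3,"jaw":0}]' 20; python3 m.py | tail -2
```

```text
t: 1.02
ee_pos: [0.5101, 0.298, 0.2042]
eef_rot: [0.039, 0.999, -0.001, 0.001]
contact_force: [-0.3, -0.1, 0.3]
grip_width: 0.0001
gripper_force: 0.0
t 1.0167 console xy mm [  77.1 -181.3] tip z 193.2 rz needed -0.38 tilt [ 0.002 -0.001 -1.   ] F [-0.34 -0.07  0.28] grip 0.00011908564363366826
shift to start mm [-152.9 -125.3    0.4]
```

```bash
python3 -m creep '[{"tx":-0.03,"ty":-0.025,"tz":0,"rx":0,"ry":0,"rz":0,"jaw":0},{"tx":-0.06,"ty":-0.05,"tz":0,"rx":0,"ry":0,"rz":0,"jaw":0},{"tx":-0.09,"ty":-0.075,"tz":0,"rx":0,"ry":0,"rz":0,"jaw":0},{"tx":-0.12,"ty":-0.1,"tz":0,"rx":0,"ry":0,"rz":0,"jaw":0},{"tx":-0.152,"ty":-0.125,"tz":0.02,"rx":0,"ry":0,"rz":0,"jaw":0},{"tx":-0.152,"ty":-0.125,"tz":0.05,"rx":0,"ry":0,"rz":0,"jaw":0},{"tx":-0.152,"ty":-0.125,"tz":0.08,"rx":0,"ry":0,"rz":0,"jaw":0},{"tx":-0.152,"ty":-0.125,"tz":0.1,"rx":0,"ry":0,"rz":0,"jaw":0},{"tx":-0.152,"ty":-0.125,"tz":0.1,"rx":0,"ry":0,"rz":0,"jaw":0},{"tx":-0.152,"ty":-0.125,"tz":0.1,"rx":0,"ry":0,"rz":0,"jaw":0}]' 20; python3 m.py | tail -2
python3 - <<'E'
from h import *
c=vision.camera("scene");cv2.imwrite("pics/s1.png",cv2.resize(c["img"][120:250,280:440],None,fx=4,fy=4)[:,:,::-1])
E
```

```text
t: 1.85
ee_pos: [0.6472, 0.1669, 0.1031]
eef_rot: [0.036, 0.999, -0.0, -0.002]
contact_force: [0.0, 0.7, 0.1]
grip_width: 0.0001
gripper_force: 0.0
t 1.85 console xy mm [-68.9 -60.1] tip z 92.1 rz needed -0.11 tilt [-0.003 -0.001 -1.   ] F [0.03 0.68 0.08] grip 9.749835700873523e-05
shift to start mm [-6.1 -5.1 -0. ]
```

View pics/s1.png

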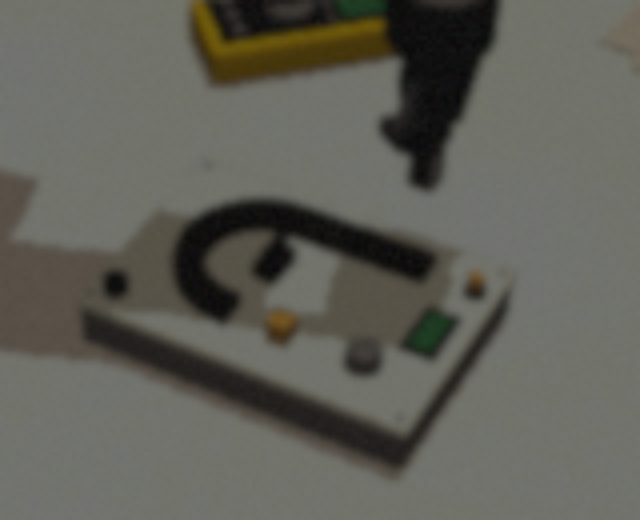

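The closed fingertips at crop (426,185) hang above the free end of the straight leg, which is at (425,262). I correct 6 mm and 5 mm sideways and then descend in small steps.

```bash
python3 -m creep '[{"tx":-0.005,"ty":-0.004,"tz":0.006,"rx":0,"ry":0,"rz":0,"jaw":0},{"tx":-0.005,"ty":-0.004,"tz":0.012,"rx":0,"ry":0,"rz":0,"jaw":0},{"tx":-0.005,"ty":-0.004,"tz":0.018,"rx":0,"ry":0,"rz":0,"jaw":0},{"tx":-0.005,"ty":-0.004,"tz":0.022,"rx":0,"ry":0,"rz":0,"jaw":0},{"tx":-0.005,"ty":-0.004,"tz":0.024,"rx":0,"ry":0,"rz":0,"jaw":0},{"tx":-0.005,"ty":-0.004,"tz":0.024,"rx":0,"ry":0,"rz":0,"jaw":0},{"tx":-0.005,"ty":-0.004,"tz":0.024,"rx":0,"ry":0,"rz":0,"jaw":0},{"tx":-0.005,"ty":-0.004,"tz":0.024,"rx":0,"ry":0,"rz":0,"jaw":0}]' 20; python3 m.py | tail -2
python3 - <<'E'
from h import *
c=vision.camera("scene");cv2.imwrite("pics/s2.png",cv2.resize(c["img"][120:250,280:440],None,fx=4,fy=4)[:,:,::-1])
E
```

```text
t: 2.57
ee_pos: [0.6532, 0.1627, 0.0806]
eef_rot: [0.036, 0.999, 0.0, 0.0]
contact_force: [0.6, -0.8, 0.1]
grip_width: -0.0
gripper_force: 0.0
t 2.5667 console xy mm [-75.1 -56.4] tip z 69.6 rz needed -0.11 tilt [ 0.  0. -1.] F [ 0.55 -0.85  0.1 ] grip -1.746397822925612e-05
shift to start mm [ 0.1 -1.4 -0. ]
```

View pics/s2.png

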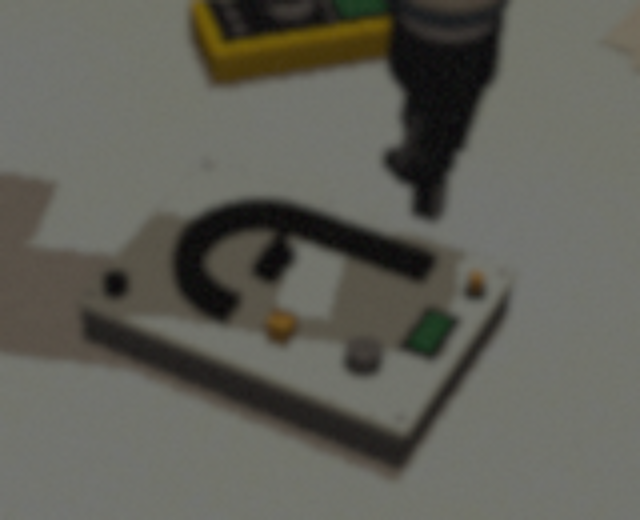

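The fingertip at crop (427,213) looks farther from the track end at (428,262) than a 5 mm gap would. I check this with projection and depth.

```bash
python3 - <<'E'
from m import *
S,T,p0=rep()
tip=p0+T.apply([0,0,.011])
for n in("scene","top"):
    k=vision.camera(n);q=proj(k,tip);print(n,"expected tip px",q,"start top px",proj(k,[*(R@path(0)+t),.064]))
    if n=="scene":
        print("crop px",(q-[280,120])*4)
        for v in range(160,188,3):
            row=[]
            for u in(384,386,388):
                d=k["depth"][v,u];Rm=np.array(k["R"]);X=Rm.T@(d*np.array([(u-k["cx"])/k["fx"],(v-k["cy"])/k["fy"],1])-np.array(k["t"]));row.append(np.round(1e3*X).astype(int).tolist())
            print(v,row)
    else:
        cv2.imwrite("pics/t2.png",cv2.resize(k["img"][140:250,240:330],None,fx=5,fy=5)[:,:,::-1])
E
```

```text
t 2.6167 console xy mm [-75.2 -56.4] tip z 69.6 rz needed -0.11 tilt [ 0.  0. -1.] F [-0.1   0.2   0.47] grip 0.00015722745479693358
shift to start mm [ 0.2 -1.4 -0. ]
scene expected tip px [385.50340442 183.07847802] start top px [385.11077644 184.74857668]
crop px [422.01361769 252.31391207]
160 [[659, 111, 196], [647, 164, 153], [658, 148, 169]]
163 [[660, 111, 186], [661, 123, 177], [660, 145, 161]]
166 [[656, 125, 164], [662, 125, 166], [658, 156, 142]]
169 [[649, 149, 132], [654, 150, 133], [659, 154, 132]]
172 [[648, 155, 117], [656, 150, 123], [661, 153, 123]]
175 [[610, 273, 0], [617, 273, 2], [624, 272, 5]]
178 [[616, 258, 1], [622, 259, 2], [628, 263, 1]]
181 [[644, 174, 65], [645, 190, 53], [651, 191, 54]]
184 [[650, 158, 68], [655, 163, 66], [658, 173, 60]]
187 [[654, 150, 64], [657, 158, 59], [659, 171, 50]]
top expected tip px [271.74742491 179.76858122] start top px [272.35893695 180.15859873]
```

View pics/t2.png

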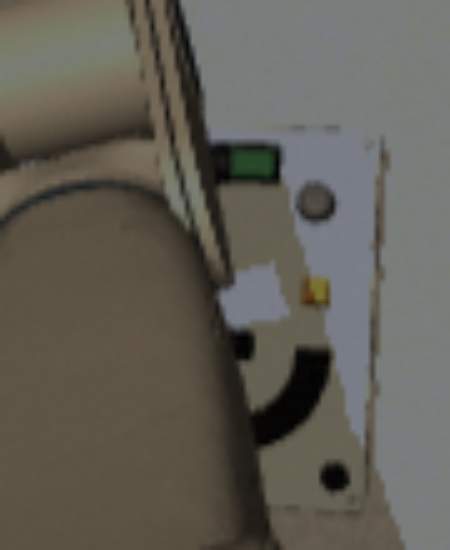

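```bash
python3 - <<'E'
from m import *
def cloud(k):
    v,u=np.mgrid[:400,:640];d=k["depth"];P=np.stack([(u-k["cx"])/k["fx"]*d,(v-k["cy"])/k["fy"]*d,d],-1)
    return (P-np.array(k["t"]))@np.array(k["R"])
def look(k,p,zmin):
    X=cloud(k);m=(np.hypot(X[...,0]-p[0],X[...,1]-p[1])<.07)&(X[...,2]>zmin)&(X[...,2]<.4)&(k["depth"]>0)
    Q=X[m];o=np.argsort(Q[:,2]);print("n",len(Q),"lowest (mm)",np.round(1e3*Q[o[:40:4]]).astype(int).tolist())
s0=np.load("scene0.npy",allow_pickle=True).item();look(s0,(.218,.586),.1)
k=vision.camera("scene");S,T,p0=rep();look(k,p0,.085)
# console depth check
print("panel/track depth z:",[np.round(1e3*cloud(s0)[int(v),int(u)]).astype(int).tolist() for u,v in [proj(s0,[*(R@path(q)+t),.064]) for q in(.01,.06,.14)]])
cv2.imwrite("pics/s3.png",cv2.resize(np.clip(k["img"][60:200,320:450]*2.2,0,255).astype(np.uint8),None,fx=4,fy=4)[:,:,::-1])
E
```

```text
n 886 lowest (mm) [[193, 544, 243], [222, 629, 247], [234, 621, 248], [239, 635, 251], [224, 625, 253], [201, 531, 254], [239, 635, 255], [194, 531, 256], [198, 531, 257], [226, 630, 258]]
t 2.7667 console xy mm [-75.1 -56.3] tip z 69.6 rz needed -0.11 tilt [ 0.  0. -1.] F [-0.09  0.88  0.14] grip -0.00022000999991024877
shift to start mm [ 0.1 -1.3 -0. ]
n 1837 lowest (mm) [[651, 157, 108], [656, 151, 115], [640, 159, 118], [662, 157, 120], [654, 146, 121], [640, 157, 123], [644, 148, 124], [647, 147, 126], [646, 149, 127], [658, 158, 129]]
panel/track depth z: [[642, 164, 65], [590, 166, 63], [514, 158, 69]]
```

View pics/s3.png

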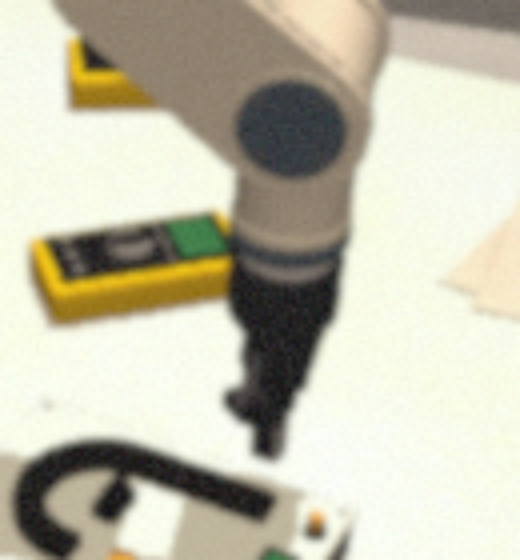

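The picture confirms it: the fingertips at crop (267,455) hang well above the track end at (265,505). The depth image agrees in both poses, now and at the start, giving real tips about 40 mm higher than the reported z. I trust the camera and descend in guarded steps. After each step I check the force and the track's own depth in the images, since the track sinks level.

```bash
cat > chk.py <<'E'
from m import *
v,u=np.mgrid[:400,:640]
def cloud(k):
    d=k["depth"];P=np.stack([(u-k["cx"])/k["fx"]*d,(v-k["cy"])/k["fy"]*d,d],-1)
    return (P-np.array(k["t"]))@np.array(k["R"])
F=[];k0=np.load("scene0.npy",allow_pickle=True).item();X0=cloud(k0)
Z=[]
for i in range(4):
    k=vision.camera("scene");Z.append(cloud(k));F.append(manip.sense()["contact_force"][2])
S,T,p0=rep()
m=np.zeros((400,640),np.uint8)
for q in np.linspace(0,.2778,200):
    a=path(q);b=path(q+1e-4);n=(b-a)/1e-4
    for d in np.linspace(-.009,.009,13):
        x=proj(k,[*(R@(a+d*np.array([-n[1],n[0]]))+t),.061]);m[int(round(x[1])),int(round(x[0]))]=1
Zm=np.mean(Z,0)
dz=(X0-Zm)[...,2][m>0];g=np.abs(dz)<.02
pm=np.zeros((400,640),np.uint8)
for a in np.linspace(-.125,.05,60):
    for b in np.linspace(.066,.09,10):
        x=proj(k,[*(R@np.array([a,b])+t),.05]);pm[int(round(x[1])),int(round(x[0]))]=1
pz=(X0-Zm)[...,2][pm>0];pz=pz[np.abs(pz)<.02]
print("track sunk mm %.2f +- %.2f (n %d of %d), panel ref %.2f"%(1e3*np.median(dz[g]),1e3*dz[g].std()/g.sum()**.5,g.sum(),len(dz),1e3*np.median(pz)))
Y=Zm[(np.hypot(Zm[...,0]-p0[0],Zm[...,1]-p0[1])<.03)&(Zm[...,2]>.08)&(Zm[...,2]<.2)]
if len(Y):print("lowest finger z",np.round(1e3*np.sort(Y[:,2])[:6],0))
print("Fz mean %.2f"%np.mean(F))
E
python3 -m creep '[{"tx":0,"ty":-0.001,"tz":0.003,"rx":0,"ry":0,"rz":0,"jaw":0},{"tx":0,"ty":-0.001,"tz":0.006,"rx":0,"ry":0,"rz":0,"jaw":0},{"tx":0,"ty":-0.001,"tz":0.008,"rx":0,"ry":0,"rz":0,"jaw":0},{"tx":0,"ty":-0.001,"tz":0.008,"rx":0,"ry":0,"rz":0,"jaw":0}]' 20; python3 chk.py
```

```text
t: 3.1
ee_pos: [0.6524, 0.1614, 0.0715]
eef_rot: [0.036, 0.999, -0.0, -0.001]
contact_force: [-0.3, 0.1, 0.4]
grip_width: 0.0004
gripper_force: 0.0
t 3.3 console xy mm [-75.  -55.3] tip z 61.3 rz needed -0.11 tilt [ 0.  0. -1.] F [ 0.81 -1.09 -0.33] grip 0.00017647835431025826
shift to start mm [ 0.  -0.3 -0. ]
track sunk mm 0.03 +- 0.11 (n 454 of 463), panel ref -0.17
lowest finger z [102. 102. 102. 106. 106. 107.]
Fz mean 0.25
```

The track hasn't sunk and there's no contact force, even though the reported tip is below the track top. The z offset is real, so I continue down.

```bash
python3 -m creep '[{"tx":0,"ty":0,"tz":0.006,"rx":0,"ry":0,"rz":0,"jaw":0},{"tx":0,"ty":0,"tz":0.012,"rx":0,"ry":0,"rz":0,"jaw":0},{"tx":0,"ty":0,"tz":0.018,"rx":0,"ry":0,"rz":0,"jaw":0},{"tx":0,"ty":0,"tz":0.022,"rx":0,"ry":0,"rz":0,"jaw":0},{"tx":0,"ty":0,"tz":0.024,"rx":0,"ry":0,"rz":0,"jaw":0},{"tx":0,"ty":0,"tz":0.024,"rx":0,"ry":0,"rz":0,"jaw":0}]' 20; python3 chk.py
python3 - <<'E'
from h import *
c=vision.camera("scene");cv2.imwrite("pics/s4.png",cv2.resize(np.clip(c["img"][140:210,340:430]*2.,0,255).astype(np.uint8),None,fx=6,fy=6)[:,:,::-1])
E
```

```text
t: 3.8
ee_pos: [0.6524, 0.1614, 0.0473]
eef_rot: [0.036, 0.999, -0.0, -0.001]
contact_force: [-0.3, 0.9, -0.5]
grip_width: 0.0002
gripper_force: 0.0
t 4.0 console xy mm [-75.2 -55.3] tip z 37.6 rz needed -0.11 tilt [ 0.  0. -1.] F [0.45 0.02 0.12] grip -0.00025347909304960294
shift to start mm [ 0.2 -0.3 -0. ]
track sunk mm 0.17 +- 0.13 (n 445 of 463), panel ref -0.13
lowest finger z [80. 84. 84. 84. 84. 85.]
Fz mean 0.04
```

View pics/s4.png

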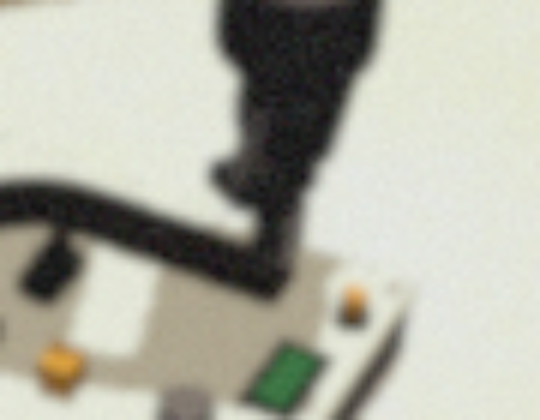

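The tips are now about 10 mm above the track end, with the finger bottom near crop (280,250) and the track end at (270,285). I check whether the lateral alignment of the tool axis holds.

```bash
python3 - <<'E'
from m import *
k=vision.camera("scene");S,T,p0=rep()
v_,u_=np.mgrid[:400,:640];d=k["depth"];P=np.stack([(u_-k["cx"])/k["fx"]*d,(v_-k["cy"])/k["fy"]*d,d],-1)
X=(P-np.array(k["t"]))@np.array(k["R"])
for z in(.08,.09,.1,.11,.13,.15,.17,.19,.22):
    q=proj(k,[*p0[:2],z]);v=int(round(q[1]));near=(np.hypot(X[v,:,0]-p0[0],X[v,:,1]-p0[1])<.08)&(np.abs(X[v,:,2]-z)<.05)&(X[v,:,2]>.075)
    u=np.flatnonzero(near);print(z,np.round(q,1),"finger cols",(u.min(),u.max(),(u.min()+u.max())/2) if len(u) else None)
E
```

```text
t 4.1 console xy mm [-75.2 -55.4] tip z 37.7 rz needed -0.11 tilt [ 0.001  0.    -1.   ] F [ 0.21 -0.29 -0.27] grip 0.0001373750859416965
shift to start mm [ 0.2 -0.4 -0. ]
0.08 [385.6 180.6] finger cols (np.int64(381), np.int64(389), np.float64(385.0))
0.09 [385.9 178. ] finger cols (np.int64(381), np.int64(389), np.float64(385.0))
0.1 [386.2 175.4] finger cols (np.int64(382), np.int64(390), np.float64(386.0))
0.11 [386.4 172.8] finger cols (np.int64(377), np.int64(390), np.float64(383.5))
0.13 [387.  167.5] finger cols (np.int64(374), np.int64(392), np.float64(383.0))
0.15 [387.5 162. ] finger cols (np.int64(379), np.int64(395), np.float64(387.0))
0.17 [388.1 156.4] finger cols (np.int64(379), np.int64(397), np.float64(388.0))
0.19 [388.6 150.7] finger cols (np.int64(378), np.int64(399), np.float64(388.5))
0.22 [389.5 141.9] finger cols (np.int64(375), np.int64(402), np.float64(388.5))
```

```bash
python3 -m creep '[{"tx":0,"ty":0,"tz":0.003,"rx":0,"ry":0,"rz":0,"jaw":0},{"tx":0,"ty":0,"tz":0.006,"rx":0,"ry":0,"rz":0,"jaw":0},{"tx":0,"ty":0,"tz":0.008,"rx":0,"ry":0,"rz":0,"jaw":0},{"tx":0,"ty":0,"tz":0.008,"rx":0,"ry":0,"rz":0,"jaw":0},{"tx":0,"ty":0,"tz":0.008,"rx":0,"ry":0,"rz":0,"jaw":0}]' 20; python3 chk.py
```

```text
t: 4.52
ee_pos: [0.6527, 0.1615, 0.04]
eef_rot: [0.036, 0.999, -0.0, -0.0]
contact_force: [-0.3, -0.1, -0.6]
grip_width: -0.0003
gripper_force: 0.0
t 4.7167 console xy mm [-75.1 -55.3] tip z 29.4 rz needed -0.11 tilt [ 0.  0. -1.] F [ 0.21 -0.02 -0.03] grip 0.00012246210573100877
shift to start mm [ 0.1 -0.3 -0. ]
track sunk mm 0.01 +- 0.16 (n 453 of 463), panel ref -0.00
lowest finger z [80. 81. 81. 81. 82. 84.]
Fz mean 0.18
```

```bash
python3 -m creep '[{"tx":0,"ty":0,"tz":0.002,"rx":0,"ry":0,"rz":0,"jaw":0},{"tx":0,"ty":0,"tz":0.003,"rx":0,"ry":0,"rz":0,"jaw":0},{"tx":0,"ty":0,"tz":0.003,"rx":0,"ry":0,"rz":0,"jaw":0},{"tx":0,"ty":0,"tz":0.003,"rx":0,"ry":0,"rz":0,"jaw":0}]' 20; python3 chk.py
```

```text
t: 5.05
ee_pos: [0.6529, 0.1616, 0.0372]
eef_rot: [0.036, 0.999, -0.0, -0.0]
contact_force: [0.6, 0.3, 0.4]
grip_width: -0.0
gripper_force: 0.0
t 5.25 console xy mm [-75.  -55.3] tip z 26.3 rz needed -0.11 tilt [-0. -0. -1.] F [-0.19 -0.2   0.12] grip 0.00012384023440040358
shift to start mm [-0.  -0.3  0. ]
track sunk mm -0.12 +- 0.16 (n 457 of 463), panel ref -0.10
lowest finger z [81. 81. 81. 81. 82. 83.]
Fz mean -0.03
```

```bash
python3 -m creep '[{"tx":0,"ty":0,"tz":0.002,"rx":0,"ry":0,"rz":0,"jaw":0},{"tx":0,"ty":0,"tz":0.003,"rx":0,"ry":0,"rz":0,"jaw":0},{"tx":0,"ty":0,"tz":0.003,"rx":0,"ry":0,"rz":0,"jaw":0},{"tx":0,"ty":0,"tz":0.003,"rx":0,"ry":0,"rz":0,"jaw":0}]' 20; python3 chk.py
```

```text
t: 5.58
ee_pos: [0.6531, 0.1616, 0.0345]
eef_rot: [0.036, 0.999, 0.0, 0.0]
contact_force: [-0.1, -1.0, 3.7]
grip_width: -0.0004
gripper_force: 1.4
t 5.7833 console xy mm [-75.2 -55.3] tip z 23.5 rz needed -0.11 tilt [ 0.  0. -1.] F [-1.3   0.07  2.23] grip -3.317759809990467e-05
shift to start mm [ 0.2 -0.3 -0. ]
track sunk mm 2.34 +- 0.19 (n 450 of 463), panel ref -0.04
lowest finger z [81. 81. 81. 82. 82. 82.]
Fz mean 2.57
```

Contact: the track is down about 2.3 mm with 2.6 N. I press 2 mm more and start the stroke along the leg.

```bash
python3 -m creep '[{"tx":0,"ty":0,"tz":0.001,"rx":0,"ry":0,"rz":0,"jaw":0},{"tx":0,"ty":0,"tz":0.002,"rx":0,"ry":0,"rz":0,"jaw":0},{"tx":0.004,"ty":0,"tz":0.002,"rx":0,"ry":0,"rz":0,"jaw":0},{"tx":0.010,"ty":0,"tz":0.002,"rx":0,"ry":0,"rz":0,"jaw":0},{"tx":0.016,"ty":0,"tz":0.002,"rx":0,"ry":0,"rz":0,"jaw":0},{"tx":0.022,"ty":0,"tz":0.002,"rx":0,"ry":0,"rz":0,"jaw":0},{"tx":0.028,"ty":0,"tz":0.002,"rx":0,"ry":0,"rz":0,"jaw":0},{"tx":0.034,"ty":0,"tz":0.002,"rx":0,"ry":0,"rz":0,"jaw":0},{"tx":0.040,"ty":0,"tz":0.002,"rx":0,"ry":0,"rz":0,"jaw":0},{"tx":0.040,"ty":0,"tz":0.002,"rx":0,"ry":0,"rz":0,"jaw":0}]' 20; python3 chk.py
```

```text
t: 6.62
ee_pos: [0.6111, 0.1645, 0.0322]
eef_rot: [0.036, 0.999, -0.0, -0.001]
contact_force: [-1.0, 0.3, 4.1]
grip_width: 0.0001
gripper_force: 1.9
t 6.8167 console xy mm [-33.7 -55.2] tip z 20.9 rz needed -0.11 tilt [-0.003 -0.    -1.   ] F [-2.43 -0.02  4.2 ] grip -4.456991871314673e-05
shift to start mm [-41.3  -0.1  -0.1]
track sunk mm 4.72 +- 0.20 (n 452 of 463), panel ref -0.06
lowest finger z [80. 81. 81. 81. 81. 81.]
Fz mean 4.01
```

```bash
python3 -m creep '[{"tx":0.007,"ty":0,"tz":0,"rx":0,"ry":0,"rz":0,"jaw":0},{"tx":0.014,"ty":0,"tz":0,"rx":0,"ry":0,"rz":0,"jaw":0},{"tx":0.021,"ty":0,"tz":0,"rx":0,"ry":0,"rz":0,"jaw":0},{"tx":0.028,"ty":0,"tz":0,"rx":0,"ry":0,"rz":0,"jaw":0},{"tx":0.035,"ty":0,"tz":0,"rx":0,"ry":0,"rz":0,"jaw":0},{"tx":0.042,"ty":0,"tz":0,"rx":0,"ry":0,"rz":0,"jaw":0},{"tx":0.049,"ty":0,"tz":0,"rx":0,"ry":0,"rz":0,"jaw":0},{"tx":0.056,"ty":0,"tz":0,"rx":0,"ry":0,"rz":0,"jaw":0},{"tx":0.063,"ty":0,"tz":0,"rx":0,"ry":0,"rz":0,"jaw":0},{"tx":0.063,"ty":0,"tz":0,"rx":0,"ry":0,"rz":0,"jaw":0}]' 20; python3 chk.py
python3 - <<'E'
import numpy as np
for d in range(0,181,15):print(d,np.round([30+55*np.sin(np.radians(d)),-55*np.cos(np.radians(d))],1))
E
```

```text
t: 7.65
ee_pos: [0.548, 0.169, 0.0321]
eef_rot: [0.036, 0.999, -0.0, -0.001]
contact_force: [-2.4, 1.7, 3.3]
grip_width: -0.0001
gripper_force: 1.9
t 7.85 console xy mm [ 29.3 -55.2] tip z 20.9 rz needed -0.1 tilt [-0.003 -0.001 -1.   ] F [-2.81 -0.35  3.7 ] grip 0.00023987848847473845
shift to start mm [-104.3   -0.    -0.3]
track sunk mm 4.74 +- 0.20 (n 452 of 463), panel ref -0.18
lowest finger z [80. 81. 81. 81. 82. 83.]
Fz mean 3.93
0 [ 30. -55.]
15 [ 44.2 -53.1]
30 [ 57.5 -47.6]
45 [ 68.9 -38.9]
60 [ 77.6 -27.5]
75 [ 83.1 -14.2]
90 [85. -0.]
105 [83.1 14.2]
120 [77.6 27.5]
135 [68.9 38.9]
150 [57.5 47.6]
165 [44.2 53.1]
180 [30. 55.]
```

```bash
python3 -m creep '[{"tx":0.010,"ty":-0.001,"tz":0,"rx":0,"ry":0,"rz":0,"jaw":0},{"tx":0.019,"ty":-0.003,"tz":0,"rx":0,"ry":0,"rz":0,"jaw":0},{"tx":0.028,"ty":-0.007,"tz":0,"rx":0,"ry":0,"rz":0,"jaw":0},{"tx":0.036,"ty":-0.013,"tz":0,"rx":0,"ry":0,"rz":0,"jaw":0},{"tx":0.043,"ty":-0.02,"tz":0,"rx":0,"ry":0,"rz":0,"jaw":0},{"tx":0.048,"ty":-0.0275,"tz":0,"rx":0,"ry":0,"rz":0,"jaw":0},{"tx":0.052,"ty":-0.036,"tz":0,"rx":0,"ry":0,"rz":0,"jaw":0},{"tx":0.055,"ty":-0.0455,"tz":0,"rx":0,"ry":0,"rz":0,"jaw":0},{"tx":0.056,"ty":-0.055,"tz":0,"rx":0,"ry":0,"rz":0,"jaw":0},{"tx":0.056,"ty":-0.055,"tz":0,"rx":0,"ry":0,"rz":0,"jaw":0}]' 20; python3 chk.py
```

```text
t: 8.68
ee_pos: [0.4892, 0.1162, 0.0321]
eef_rot: [0.037, 0.999, -0.0, -0.001]
contact_force: [-0.3, -2.0, 4.2]
grip_width: 0.0003
gripper_force: 1.9
t 8.8833 console xy mm [84.4 -0.1] tip z 21.1 rz needed -0.12 tilt [-0.001 -0.001 -1.   ] F [-0.29 -2.84  4.79] grip 0.00017974825842147357
shift to start mm [-159.3   55.2   -0.2]
track sunk mm 4.52 +- 0.21 (n 446 of 463), panel ref -0.03
lowest finger z [80. 81. 81. 82. 82. 82.]
Fz mean 4.18
```

```bash
python3 -m creep '[{"tx":-0.001,"ty":-0.0095,"tz":0,"rx":0,"ry":0,"rz":0,"jaw":0},{"tx":-0.003,"ty":-0.019,"tz":0,"rx":0,"ry":0,"rz":0,"jaw":0},{"tx":-0.007,"ty":-0.0275,"tz":0,"rx":0,"ry":0,"rz":0,"jaw":0},{"tx":-0.013,"ty":-0.0355,"tz":0,"rx":0,"ry":0,"rz":0,"jaw":0},{"tx":-0.019,"ty":-0.042,"tz":0,"rx":0,"ry":0,"rz":0,"jaw":0},{"tx":-0.027,"ty":-0.048,"tz":0,"rx":0,"ry":0,"rz":0,"jaw":0},{"tx":-0.036,"ty":-0.052,"tz":0,"rx":0,"ry":0,"rz":0,"jaw":0},{"tx":-0.045,"ty":-0.0545,"tz":0,"rx":0,"ry":0,"rz":0,"jaw":0},{"tx":-0.054,"ty":-0.055,"tz":0,"rx":0,"ry":0,"rz":0,"jaw":0},{"tx":-0.054,"ty":-0.055,"tz":0,"rx":0,"ry":0,"rz":0,"jaw":0}]' 20; python3 chk.py
python3 - <<'E'
from h import *
c=vision.camera("scene");cv2.imwrite("pics/s5.png",cv2.resize(np.clip(c["img"][120:250,280:440]*1.6,0,255).astype(np.uint8),None,fx=4,fy=4)[:,:,::-1])
E
```

```text
t: 9.72
ee_pos: [0.5432, 0.059, 0.0326]
eef_rot: [0.036, 0.999, -0.0, 0.001]
contact_force: [1.3, -1.3, 4.4]
grip_width: 0.0001
gripper_force: 1.8
t 9.9167 console xy mm [29.2 54.2] tip z 21.6 rz needed -0.09 tilt [ 0.002  0.    -1.   ] F [ 2.12 -0.99  3.43] grip -6.096919556303613e-05
shift to start mm [-104.   109.4    0.3]
track sunk mm 4.00 +- 0.33 (n 277 of 463), panel ref -0.09
lowest finger z [80. 81. 81. 81. 82. 82.]
Fz mean 3.78
```

View pics/s5.png

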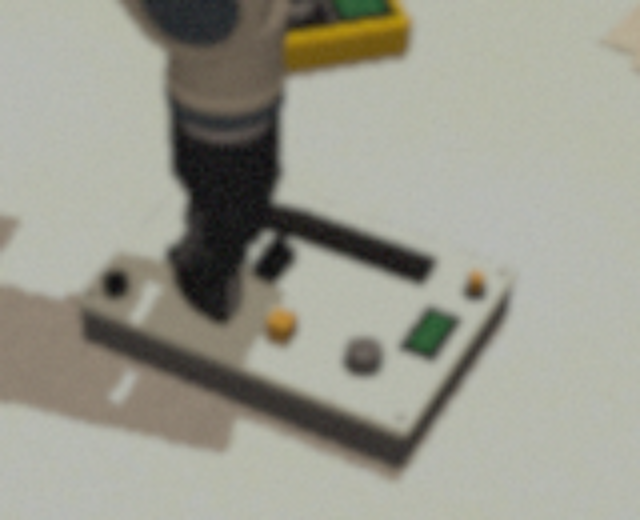

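The fingertips rest on the hook's end at crop (220,310). The block (280,325), plug (275,260) and cap (362,355) haven't moved. The track is down about 4 mm with 3.8 N, so I hand in.

```bash
python3 -c "
from cell import hand_in
print(hand_in())"
```

```text
the job is handed in; nothing more can be done
None
```

I ran the J-track in one stroke from the straight leg to the hook's end and handed it in with the fingertips resting there, track about 4 mm down at about 3.8 N and nothing else seen to move; hand-in returned no verdict, and I took heights from the camera because the reported tip height read about 38 mm too low.

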